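# Push a fresh clean-exhaust filter into the open port of a valve manifold

## Robot

A 6-joint arm with a two-finger parallel gripper is mounted at the origin on the work surface. World frame = base frame: x ahead of the robot, y to its left, z up, the work surface at z = 0. Lengths are in m, angles in rad, forces in N, time in s.
With the tool pointing down it reaches from about 0.3 to 0.75 m from the base axis. Payload 8.5 kg.
Tool frame: the origin (TCP) lies on the centre line of the jaws, within the pads' length; the fingertips stand 14 mm ahead of it and the grasp point (between the pads) lies 5 mm behind it; z points along the fingers, x is the direction in which the jaws open and shut, and the axes are right-handed (so a half turn about z gives the same grasp; the last joint's range is limited). The gripper opens to 88 mm and grips with 3 to 60 N. Pads are 18 mm wide; open, the fingers measure 123 mm over their backs; the gripper's body (75 mm by 187 mm) begins 45 mm behind the grasp point.
Start: joints at [-1.46, 0.381, 1.297, -0, 1.464, -0.215], TCP at [0.176, -0.521, 0.214] pointing down, gripper open.
Joint ranges: [-3.11, 3.11], [-0.89, 2.33], [0.22, 2.48], [-1.42, 4.56], [0.17, 2.85], [-2.88, 2.88]. Speed limits (rad/s): [2.39, 2.39, 3.14, 3.14, 3.14, 3.14].

## Interface

Orientations are given as a 3x3 rotation matrix whose columns are the frame's x, y, z axes.
In Python, from plant import ctrl, optics, order gives the robot as it stands. The module is installed in compiled form; this text tells all that it offers.
- The arm moves only by the tool arm_command, never from a script. Its argument "moves" is a list of rows, each a list of 7 numbers: the shift along the tool's x, y, z in cm, then the turn, a rotation vector about the tool's x, y, z in rad, then the finger opening in cm, from 0 to 8.81. In form: [[dx, dy, dz, wx, wy, wz, jaw], ...]. A call has exactly 5 rows; each row shifts and turns the commanded pose from where the row before left it, along the tool's axes as they then stand; what a row does not reach is not made up. A row lasts 1/8 s, in which the tool goes at most 62.5 mm and 10.7 degrees, less where a joint would pass 70% of its speed; a pose out of reach is approached as far as the arm can. A call with a gripper value outside its range is refused whole. The fingers move at their own pace and stop on an object; "newtons" is the grip in N (left out, the last holds). Time passes only in rows, so rows that do not move let the fingers close, or fill a call up. It gives the time, the measured TCP pose, the force and the opening at its end, in the units of the state.
- ctrl.sense(): the state, without advancing time (a new reading comes with each control period).
- optics.capture(name): name is "scene" or "top" or "wrist"; returns the picture (420x560x3 uint8, red, green, blue); there is no depth.
- optics.camera_params(name): a dict with "fx", "fy", "cx", "cy" (pixels), "D" ([k1, k2, p1, p2, k3] as OpenCV has them; the pictures are not rectified), "extrinsics" (4x4, takes a point from camera to world coordinates); the wrist camera has in their place "mount" (4x4, takes a point from camera to tool coordinates, whose origin is the TCP and whose axes are the tool frame's). Camera axes: x right, y up, looking along -z (the intrinsics and any distortion apply to the point x, -y, -z); pixel columns grow to the right and rows downward; lengths in m; the calibration is good to about 2 mm. A picture is of the moment at which its call begins: read the wrist's pose just before it. camera_params takes no time and is no camera call.
- order.job_done(): hands the job in, once; it reports no verdict.
The state is a dict: "clock": time; "joints": joint angles; "dq": joint speeds; "tau": joint torques, N m; "tool_pos": TCP position; "orientation": TCP orientation; "force": force on the tool from outside, world axes, zero at the start; "wrist_torque": the same for the moment, N m; "finger_gap": finger opening in m.
Only numpy, scipy, OpenCV 4.12 (cv2) and the standard library are available. Lean on these libraries where they do the work, as an engineer would, in place of code of your own. Each camera call takes 0.05 s, during which the arm holds its last target.

## Task

Fit the fresh white filter with blue ends into the open push-in fitting of the valve manifold: push its stem straight in, past the grip, until it bottoms fully home, without forcing it. Then, still holding it, pull it firmly upward (about 10 N) to prove that the grip has caught, and leave it locked in and upright. Leave the spent brown filter and everything else on the bench as they are.

Things in the scene. Friction and masses are not known exactly. Their poses are not given: they have to be found in the camera images.
- port: Open push-in fitting for 16 mm tube: steel hexagon, 30 mm barrel, blue collar (25 mm, bore 18 mm, flared mouth), empty; of its two neighbours one has a red plug, one a filter. Origin: on its axis at deck level, 45 mm over the table; z up the axis. It is screwed in to no fixed height: the collar's top is 24 to 36 mm above the origin, so home must be felt. The tube stop is 26 mm below the collar's top.
- manifold: Valve manifold, fixed: aluminium bar 85 x 280 mm whose top (deck, 45 mm over the table) carries three fittings 75 mm apart along its y at x = 0; beside them, x = 42 to 127 mm, a bank of grey valves 55 mm high. The filter already fitted reaches 135 mm over the table. Supply stubs out to y = +-169 mm, base plate 200 x 300 mm. Origin: on the table, under the middle fitting.
- fresh_mid (a point): Fresh filter, 70 to 120 g: white ribbed cylinder with blue ends, 40 mm diameter, 56 mm high; under it a 16 mm steel stem, 29.5 mm long, with tapered tip (9 mm) and a groove. Point: middle of the 56 mm body, on its axis, 57.5 mm above the stem's tip; z up. It stands upright in one hole of the nest, its underside on the block. Fully home, the body's underside is 3.5 mm above the collar's top.
- spent_mid (a point): The spent filter, brown with grey ends, of the same shape and size, point at the same place; it stands in the nest's other hole and stays there.
- nest: Dark nest block, 80 x 190 x 40 mm high, fixed, with two blind holes of 19 mm diameter and 34 mm depth at y = -50 and +50 mm; it holds the two filters. Origin: centre of its underside, on the table.
- collar (a joint): Blue release collar of the open fitting, m: 0 sprung up, its grip jaws closed; about 0.003 pressed down, or dipped while a stem spreads the jaws. A stem going in meets the jaws 12 to 15 mm below the collar's top (8 to 14 N to spread them), then slides at 2 to 4 N until they snap into its groove in the last 2 mm.
- valve (a joint): Spring valve in the bottom 6 mm of the open fitting's bore (1 to 2 N), m: 0 shut; 0.006 with a stem bottomed hard on the tube stop; 0.004 when a locked stem has come up 2 mm against the jaws, which then hold it hard. Stem and fitting bear 40 N either way before they count as forced.
- cassette: Bystander: black wafer cassette, 118 x 122 x 100 mm, with some wafers in it. Origin: centre of its underside.
- dispenser: Bystander: white solvent bottle with a steel pump dish, 72 mm in diameter, 163 mm high. Origin: centre of its underside.
- wafer_box: Bystander: clear round single-wafer box, 120 mm in diameter, 19 mm high. Origin: centre of its underside.
- tweezer_tray: Bystander: white tray with tweezers and a pen, 50 x 130 x 12 mm. Origin: centre of its underside.
- sample_pot: Bystander: small white pot with a pale blue top, 44 mm in diameter, 39 mm high. Origin: centre of its underside.
- screwdriver: Bystander: orange-handled screwdriver, 160 mm long, lying. Origin: centre of its underside.
Things that resemble listed ones, but are neither listed nor needed, are in the scene too. What is shaped like the part that bears fresh_mid but orange or turquoise is not meant.

How it is judged:
By the outcome, as a careful person would: the job done as asked, in the order asked, and still so for the second after the job is handed in, with the robot touching nothing.
It also fails if it takes over 51 s, if anything falls off the work surface, if the arm or the gripper's body presses on something with over 40 N, if the wrist force passes 120 N, or if a joint passes its speed limit or range.

## Working session

There is one attempt and no reset: what is moved stays moved. The work goes in short steps, Python scripts to look and compute and a tool call to move; the robot and the scene stay as the last step left them, time stands still between calls to the robot, and variables do not carry over. Pictures are saved under pics/ and viewed, and the job is handed in when it is done.

Besides the shell and the picture viewer there is one more tool, called after "Call:" as a command line: name --pt "numbers of a row" for each row, then --argument value for the rest. arm_command: Moves the arm, as the interface text tells. Its arguments: {"type":"object","properties":{"moves":{"type":"array"},"newtons":{"type":"number"}},"required":["moves"]}

```bash
mkdir -p pics; cat > h.py <<'E'
import numpy as np, cv2
from plant import ctrl, optics, order
def cap(name,fn):
    s=ctrl.sense(); im=optics.capture(name); cv2.imwrite('pics/'+fn+'.png',im[:,:,::-1]); p=optics.camera_params(name)
    import pickle; pickle.dump((s,p,im),open('pics/'+fn+'.pkl','wb')); return s,p,im
def load(fn):
    import pickle; return pickle.load(open('pics/'+fn+'.pkl','rb'))
def T(s,p):
    if 'extrinsics' in p: return np.array(p['extrinsics'])
    M=np.eye(4); M[:3,:3]=s['orientation']; M[:3,3]=s['tool_pos']; return M@np.array(p['mount'])
def K(p): return np.array([[p['fx'],0,p['cx']],[0,p['fy'],p['cy']],[0,0,1.]])
def ray(s,p,uv):
    n=cv2.undistortPoints(np.array([[uv]],float),K(p),np.array(p['D'],float))[0,0]
    E=T(s,p); return E[:3,3], E[:3,:3]@np.array([n[0],-n[1],-1.])
def onz(s,p,uv,z):
    o,d=ray(s,p,uv); return o+d*(z-o[2])/d[2]
def proj(s,p,X):
    E=T(s,p); c=(np.atleast_2d(X)-E[:3,3])@E[:3,:3]; c=c*[1,-1,-1]
    return cv2.projectPoints(c,np.zeros(3),np.zeros(3),K(p),np.array(p['D'],float))[0][:,0]
E
python3 - <<'E'
from h import *
for n in('scene','top','wrist'):
    s,p,im=cap(n,n+'0'); print(n,T(s,p).round(3).tolist(),p['fx'],p['D'])
print(s)
E
```

```text
scene [[0.721, -0.596, 0.352, 0.882], [0.692, 0.631, -0.35, -0.302], [-0.014, 0.496, 0.868, 0.904], [0.0, 0.0, 0.0, 1.0]] 378.96712077149436 [-0.04396992  0.          0.          0.          0.        ]
top [[-0.014, 0.981, -0.193, 0.285], [-1.0, -0.013, 0.003, 0.014], [0.0, 0.193, 0.981, 1.346], [0.0, 0.0, 0.0, 1.0]] 438.70109665146094 [-0.09051842  0.          0.          0.          0.        ]
wrist [[0.32, 0.902, 0.288, 0.251], [-0.947, 0.306, 0.096, -0.495], [-0.002, -0.304, 0.953, 0.384], [0.0, 0.0, 0.0, 1.0]] 289.2285918266565 [-0.04888791  0.          0.          0.          0.        ]
{'clock': 0.1, 'joints': array([-1.46030719e+00,  3.81096094e-01,  1.29810367e+00,  3.18307944e-05,
        1.46362551e+00, -2.15313732e-01]), 'dq': array([ 0.00090807, -0.00418515, -0.00110595,  0.00054418, -0.00083981,
        0.00046489]), 'tau': array([ 5.10029291e-03, -4.38650787e+01, -2.24910414e+01,  7.15033058e-02,
        3.42234434e-02, -7.05047319e-05]), 'tool_pos': array([ 0.17600713, -0.52079513,  0.21384443]), 'orientation': array([[ 3.20066217e-01, -9.47395169e-01, -1.04459562e-04],
       [-9.47394418e-01, -3.20066099e-01,  1.22859855e-03],
       [-1.19740230e-03, -2.94268485e-04, -9.99999240e-01]]), 'force': array([-0.18590491, -0.78962055, -1.32754772]), 'wrist_torque': array([-0.00553899, -0.02025709, -0.01008715]), 'finger_gap': 0.08820258364993162}
```

View pics/scene0.png

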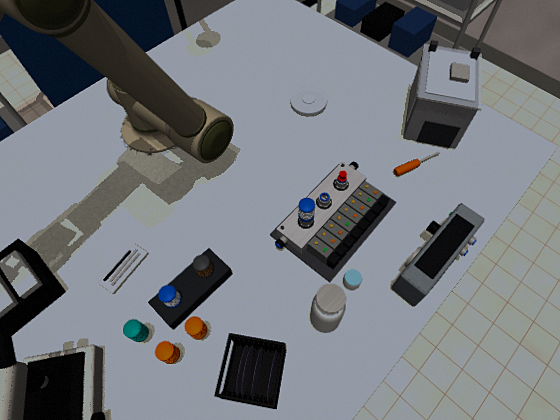

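View pics/top0.png

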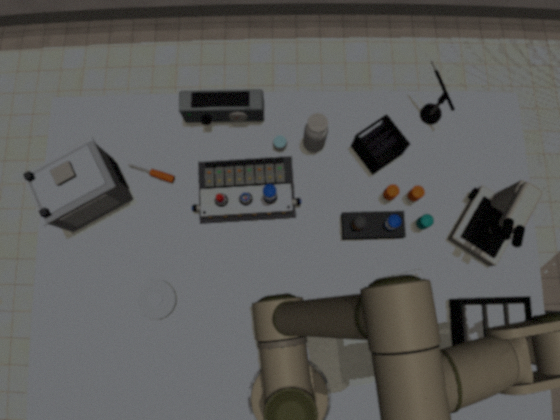

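View pics/wrist0.png

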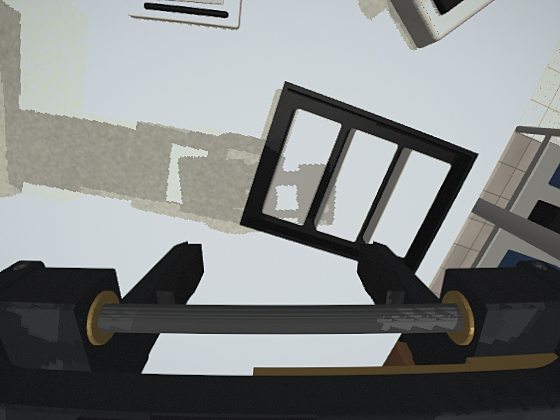

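The fresh filter (blue top) is at scene (170,296) and top (393,222). The open fitting is the middle one, at scene (325,200) and top (246,198), between the red plug and the fitted filter. I'll zoom in for accuracy.

```bash
python3 - <<'E'
from h import *
def z(fn,u0,v0,w,h,k):
    im=load(fn)[2][v0:v0+h,u0:u0+w,::-1]
    return cv2.resize(im,None,fx=k,fy=k,interpolation=cv2.INTER_CUBIC)
a=z('top0',335,180,100,70,4);b=z('top0',190,150,115,70,4)
c=z('scene0',140,240,100,90,4);d=z('scene0',265,155,140,130,4)
A=np.hstack([a,cv2.resize(b,(400,280))]) 
cv2.imwrite('pics/zt.png',A)
cv2.imwrite('pics/zs.png',np.hstack([c,cv2.resize(d,(388,360))]))
s,p,_=load('top0'); s2,p2,_=load('scene0')
for nm,a,b,zz in [('fresh top',(393,222),(168,290),.096),('port',(246,198),(324,195),.075)]:
    print(nm,onz(s,p,a,zz),onz(s2,p2,b,zz))
E
```

```text
fresh top [ 0.5017528 -0.3097767  0.096    ] [ 0.50801767 -0.30636376  0.096     ]
port [0.58391939 0.11947925 0.075     ] [0.58867363 0.12644092 0.075     ]
```

View pics/zt.png

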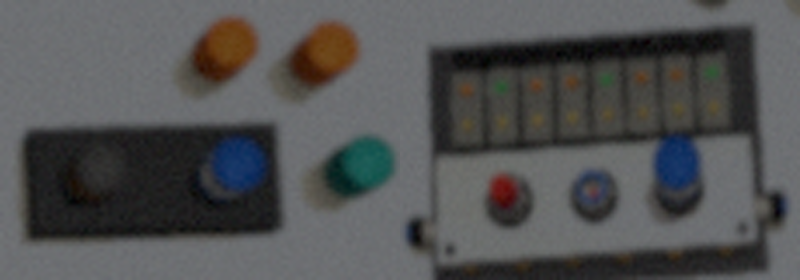

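View pics/zs.png

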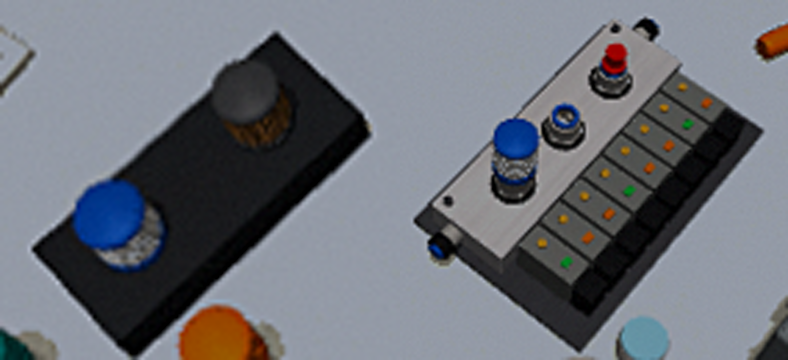

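```bash
python3 - <<'E'
from h import *
s,p,_=load('top0'); s2,p2,_=load('scene0')
def tri(a,b):
    o,d=ray(s,p,a);o2,d2=ray(s2,p2,b);d/=np.linalg.norm(d);d2/=np.linalg.norm(d2)
    A=np.c_[d,-d2];t=np.linalg.lstsq(A,o2-o,rcond=None)[0];q=o+d*t[0];r=o2+d2*t[1];return (q+r)/2,np.linalg.norm(q-r)
for nm,a,b,zz in [('fresh top',(395,220.8),(167.5,293.7),.096),('port',(245.8,197.5),(324.5,197.3),.075),('turq',(426.5,219.5),(132,326),.06),('orL',(335+232/4,180+43/4),(194,323),.06),('orR',(335+332/4,180+48/4),(166,349),.06),('spent',(335+103/4,180+163/4),(140+245/4,240+88/4),.096),
 ('filt',(190+278/3.478,150+158/4),(265+115/2.77,155+136/2.77),.135)]:
    print(nm,onz(s,p,a,zz).round(4),onz(s2,p2,b,zz).round(4),tri(a,b))
E
```

```text
fresh top [ 0.5052 -0.3159  0.096 ] [ 0.5139 -0.3123  0.096 ] (array([ 0.50801619, -0.31538259,  0.08616751]), np.float64(0.006445004401548958))
port [0.5855 0.1201 0.075 ] [0.5941 0.1221 0.075 ] (array([0.58952832, 0.12345797, 0.0665534 ]), np.float64(0.006623655148531212))
turq [ 0.5141 -0.4218  0.06  ] [ 0.499  -0.4134  0.06  ] (array([ 0.50996106, -0.41150557,  0.08569952]), np.float64(0.0031174872183399958))
orL [ 0.6043 -0.3252  0.06  ] [ 0.5933 -0.3127  0.06  ] (array([ 0.59972761, -0.31562723,  0.08343034]), np.float64(0.007071403711261582))
orR [ 0.5995 -0.402   0.06  ] [ 0.5925 -0.3903  0.06  ] (array([ 0.59662198, -0.39244901,  0.07694275]), np.float64(0.008371514161587977))
spent [ 0.5068 -0.2154  0.096 ] [ 0.5106 -0.2125  0.096 ] (array([ 0.50819556, -0.21403332,  0.09287271]), np.float64(0.00426913354487945))
filt [0.5937 0.0464 0.135 ] [0.5965 0.0482 0.135 ] (array([0.59509952, 0.04770831, 0.13317123]), np.float64(0.003052434521863537))
```

```bash
cat >> h.py <<'E'
from scipy.spatial.transform import Rotation as Ro, Slerp
def Ryaw(a):
    c,s=np.cos(a),np.sin(a); return np.array([[c,s,0],[s,-c,0],[0,0,-1.]])
def plan(pos,R,tp,tR,n,jaw,ease=False):
    pos=np.array(pos,float).copy();R=np.array(R);rows=[];p0=pos.copy()
    sl=Slerp([0,1],Ro.from_matrix([R,tR]))
    for i in range(1,n+1):
        f=i/n
        if ease: f=f*f*(3-2*f)
        d=np.round(R.T@(p0+(np.array(tp)-p0)*f-pos)*100,2)
        w=np.round((Ro.from_matrix(R).inv()*sl(f)).as_rotvec(),3)
        pos=pos+R@d/100; R=R@Ro.from_rotvec(w).as_matrix()
        rows.append([float(x)+0.0 for x in d]+[float(x)+0.0 for x in w]+[jaw])
    for k in range(0,n,5): print(rows[k:k+5])
    print('end',pos.round(4))
E
python3 - <<'E'
from h import *
s=ctrl.sense()
plan(s['tool_pos'],s['orientation'],[.508,-.315,.20],Ryaw(0),10,6.5,True)
E
```

```text
[[-0.25, -1.07, 0.04, 0.0, 0.0, -0.035, 6.5], [-0.57, -2.91, 0.11, 0.0, 0.0, -0.094, 6.5], [-0.44, -4.35, 0.15, 0.0, 0.0, -0.14, 6.5], [0.21, -5.31, 0.2, 0.0, 0.0, -0.169, 6.5], [1.2, -5.65, 0.2, -0.001, 0.0, -0.184, 6.5]]
[[2.22, -5.34, 0.21, 0.0, 0.0, -0.185, 6.5], [2.9, -4.46, 0.18, 0.0, 0.001, -0.169, 6.5], [2.97, -3.21, 0.16, 0.0, 0.0, -0.139, 6.5], [2.3, -1.87, 0.11, 0.0, 0.0, -0.095, 6.5], [0.91, -0.61, 0.03, 0.0, 0.0, -0.035, 6.5]]
end [ 0.508 -0.315  0.2  ]
```

Call:
arm_command --pt "-0.25 -1.07 0.04 0 0 -0.035 6.5" --pt "-0.57 -2.91 0.11 0 0 -0.094 6.5" --pt "-0.44 -4.35 0.15 0 0 -0.14 6.5" --pt "0.21 -5.31 0.2 0 0 -0.169 6.5" --pt "1.2 -5.65 0.2 -0.001 0 -0.184 6.5"

```text
clock: 0.78
tool_pos: [0.3435, -0.4168, 0.2073]
orientation: [[0.816, -0.578, -0.001], [-0.578, -0.816, -0.001], [-0.0, 0.001, -1.0]]
force: [1.1, 0.1, -0.1]
finger_gap: 0.065
```

Call:
arm_command --pt "2.22 -5.34 0.21 0 0 -0.185 6.5" --pt "2.9 -4.46 0.18 0 0.001 -0.169 6.5" --pt "2.97 -3.21 0.16 0 0 -0.139 6.5" --pt "2.3 -1.87 0.11 0 0 -0.095 6.5" --pt "0.91 -0.61 0.03 0 0 -0.035 6.5"

```text
clock: 1.4
tool_pos: [0.5092, -0.3137, 0.2]
orientation: [[1.0, 0.004, -0.0], [0.004, -1.0, -0.001], [-0.0, 0.001, -1.0]]
force: [0.7, 0.5, -0.2]
finger_gap: 0.065
```

```bash
python3 - <<'E'
from h import *
s,p,im=cap('wrist','w1'); print(s['clock'],s['tool_pos'],s['orientation'].round(3).tolist(),s['dq'].round(3),s['force'],s['finger_gap'])
im=im[:,:,::-1].copy()
for d in (-.01,0,.05): 
  q=s['tool_pos']+s['orientation']@[0,0,d]; u=proj(s,p,q)[0]; print(d,u)
s2,p2,i2=cap('top','t1')
cv2.imwrite('pics/t1z.png',cv2.resize(i2[170:250,335:445,::-1],None,fx=6,fy=6,interpolation=cv2.INTER_CUBIC))
E
```

```text
1.4 [ 0.50917998 -0.31373698  0.2000236 ] [[1.0, 0.004, -0.0], [0.004, -1.0, -0.001], [-0.0, 0.001, -1.0]] [ 0.108  0.06  -0.104 -0.007  0.041 -0.12 ] [ 0.66690575  0.49755822 -0.16534028] 0.06500279748777309
-0.01 [279.22805703 247.53957227]
0 [279.2570101  240.57767061]
0.05 [279.36693637 214.22149271]
```

View pics/w1.png

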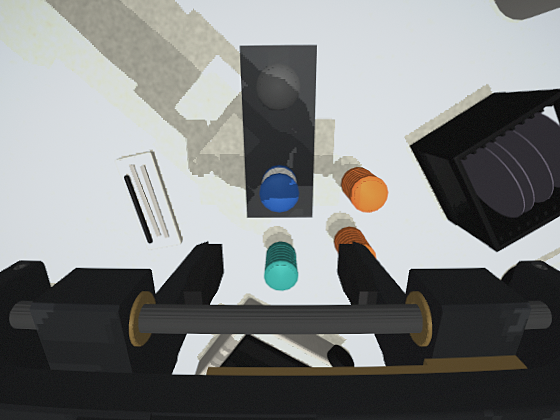

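```bash
python3 - <<'E'
from h import *
s,p,im=load('w1')
cv2.imwrite('pics/w1z.png',cv2.resize(im[150:230,230:330,::-1],None,fx=6,fy=6,interpolation=cv2.INTER_CUBIC))
for X in [(.508,-.315)]:
  th=np.linspace(0,6.28,60); 
  pts=proj(s,p,np.c_[X[0]+.02*np.cos(th),X[1]+.02*np.sin(th),0*th+.096]); print(pts.min(0),pts.max(0))
  print(T(s,p)[:3,3])
print(onz(s,p,(279.5,192),.096))
s,p,im=load('t1')
E
```

```text
[258.02589971 176.93811441] [298.4761536  215.75278116]
[ 0.5091934  -0.23401199  0.3702307 ]
[ 0.50921848 -0.31011749  0.096     ]
```

View pics/w1z.png

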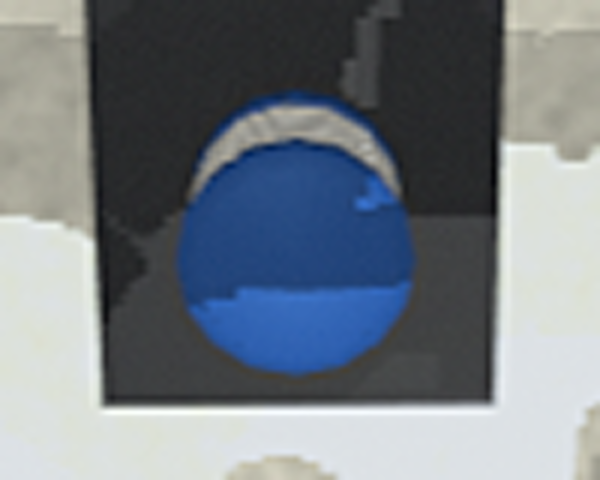

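```bash
python3 - <<'E'
from h import *
s=ctrl.sense(); print(s['tool_pos'],s['orientation'].round(4).tolist())
plan([.508,-.315,.2],s['orientation'],[.5091,-.3112,.068],Ryaw(0),10,6.5,True)
E
```

```text
[ 0.50838621 -0.31464932  0.20011341] [[1.0, 0.0012, -0.0], [0.0012, -1.0, -0.0009], [-0.0, 0.0009, -1.0]]
[[0.0, -0.01, 0.37, 0.0, 0.0, 0.0, 6.5], [0.01, -0.03, 1.0, 0.0, 0.0, 0.0, 6.5], [0.01, -0.04, 1.48, 0.0, 0.0, 0.0, 6.5], [0.02, -0.06, 1.8, 0.0, 0.0, 0.0, 6.5], [0.02, -0.06, 1.95, 0.0, 0.0, 0.001, 6.5]]
[[0.01, -0.05, 1.95, 0.001, 0.0, 0.0, 6.5], [0.02, -0.06, 1.8, 0.0, 0.0, 0.0, 6.5], [0.01, -0.04, 1.48, 0.0, 0.0, 0.0, 6.5], [0.01, -0.03, 1.0, 0.0, 0.0, 0.0, 6.5], [0.0, -0.01, 0.37, 0.0, 0.0, 0.0, 6.5]]
end [ 0.5091 -0.3112  0.068 ]
```

Call:
arm_command --pt "0.02 -0.1 0.4 0 0 0 6.5" --pt "0.04 -0.1 1.0 0 0 0 6.5" --pt "0.03 -0.1 1.5 0 0 0 6.5" --pt "0.02 -0.08 1.8 0 0 0 6.5" --pt "0 0 1.9 0.001 0 0 6.5"

```text
clock: 2.12
tool_pos: [0.5087, -0.3115, 0.1328]
orientation: [[1.0, -0.001, -0.0], [-0.001, -1.0, 0.001], [-0.0, -0.001, -1.0]]
force: [0.4, -0.2, 0.2]
finger_gap: 0.0649
```

Call:
arm_command --pt "0 0 1.9 0 0 0 6.5" --pt "0 0 1.8 0 0 0 6.5" --pt "0 0 1.5 0 0 0 6.5" --pt "0 0 1.0 0 0 0 6.5" --pt "0 0 0.4 0 0 0 6.5"

```text
clock: 2.75
tool_pos: [0.5091, -0.3115, 0.0677]
orientation: [[1.0, -0.0, -0.0], [-0.0, -1.0, 0.0], [-0.0, -0.0, -1.0]]
force: [0.5, 0.1, 0.1]
finger_gap: 0.0653
```

```bash
python3 - <<'E'
from h import *
s,p,im=cap('wrist','w2'); print(s['clock'],s['tool_pos'],s['orientation'].round(4).tolist(),s['force'],s['finger_gap'])
E
```

```text
2.75 [ 0.50905222 -0.31150455  0.06772722] [[1.0, -0.0001, -0.0002], [-0.0001, -1.0, 0.0003], [-0.0002, -0.0003, -1.0]] [0.45807964 0.0787886  0.10496515] 0.06528779196749077
```

View pics/w2.png

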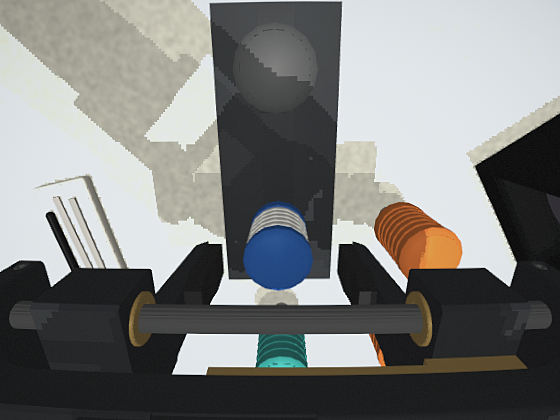

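```bash
python3 - <<'E'
from h import *
s,p,im=load('w2')
hsv=cv2.cvtColor(im,cv2.COLOR_RGB2HSV); m=cv2.inRange(hsv,(105,90,40),(125,255,255)); m[:225]=0;m[:,:235]=0;m[:,330:]=0;m[300:]=0
r=np.where(m.any(1))[0];c=np.where(m.any(0))[0];print(c.min(),c.max(),r.min(),r.max())
c0,c1=c.min(),c.max()
th=np.linspace(0,6.28,90)
def f(x,y): 
    P=proj(s,p,np.c_[x+.02*np.cos(th),y+.02*np.sin(th),0*th+.096]); return P.min(0),P.max(0)
print(f(.5091,-.3115),f(.5091,-.309))
E
```

```text
243 312 225 289
(array([243.04714714, 228.90050998]), array([315.4295529 , 293.16775596])) (array([242.86139052, 224.51901679]), array([315.60975735, 289.4554223 ]))
```

Call:
arm_command --pt "0 -0.05 0 0 0 0 5.0" --pt "0 0 0 0 0 0 4.2" --pt "0 0 0 0 0 0 3.5" --pt "0 0 0 0 0 0 3.5" --pt "0 0 0 0 0 0 3.5" --newtons 40

```text
clock: 3.42
tool_pos: [0.5092, -0.3112, 0.0687]
orientation: [[1.0, 0.0, 0.001], [0.0, -1.0, -0.001], [0.001, 0.001, -1.0]]
force: [-1.4, 0.5, 2.3]
finger_gap: 0.0376
```

```bash
python3 - <<'E'
from h import *
s=ctrl.sense(); print(s['tool_pos'],s['force'],s['wrist_torque'],s['finger_gap'])
E
```

```text
[ 0.50924522 -0.31118908  0.0686626 ] [-1.43795097  0.47415456  2.33472369] [ 0.00185373  0.10846819 -0.04211504] 0.03759221707477475
```

Call:
arm_command --pt "0 0 -0.3 0 0 0 3.5" --pt "0 0 -0.7 0 0 0 3.5" --pt "0 0 -1.2 0 0 0 3.5" --pt "0 0 -1.7 0 0 0 3.5" --pt "0 0 -2.2 0 0 0 3.5"

```text
clock: 4.05
tool_pos: [0.5091, -0.311, 0.1304]
orientation: [[1.0, -0.0, 0.0], [-0.0, -1.0, 0.0], [0.0, -0.0, -1.0]]
force: [-0.6, 1.2, -0.7]
finger_gap: 0.0374
```

Call:
arm_command --pt "0 0 -2.4 0 0 0 3.5" --pt "0 0 -2.4 0 0 0 3.5" --pt "0 0 -2.1 0 0 0 3.5" --pt "0 0 -1.5 0 0 0 3.5" --pt "0 0 -0.5 0 0 0 3.5"

```text
clock: 4.68
tool_pos: [0.5093, -0.3111, 0.2193]
orientation: [[1.0, -0.0, 0.001], [-0.0, -1.0, -0.001], [0.001, 0.001, -1.0]]
force: [-0.4, 0.4, -1.0]
finger_gap: 0.0373
```

```bash
python3 - <<'E'
from h import *
s,p,im=cap('wrist','w3'); print(s['tool_pos'],s['orientation'].round(4).tolist(),s['force'],s['wrist_torque'],s['finger_gap'])
s=ctrl.sense()
print(s['tool_pos'],s['force'])
plan([.509,-.3107,.218],Ryaw(0),[.590,.063,.218],Ryaw(-.02),10,3.5,True)
E
```

```text
[ 0.50926718 -0.31113542  0.21931653] [[1.0, -0.0, 0.0013], [-0.0, -1.0, -0.001], [0.0013, 0.001, -1.0]] [-0.36692877  0.44752875 -1.02632636] [-0.02095435 -0.10404824 -0.0188514 ] 0.03731113304212719
[ 0.50926495 -0.31111962  0.21923965] [-0.18599165  0.30116268 -0.85097819]
[[0.23, -1.05, 0.0, 0.0, 0.0, 0.001, 3.5], [0.61, -2.84, 0.0, 0.0, 0.0, 0.001, 3.5], [0.9, -4.18, 0.0, 0.0, 0.0, 0.002, 3.5], [1.08, -5.09, 0.0, 0.0, 0.0, 0.003, 3.5], [1.16, -5.54, 0.0, 0.0, 0.0, 0.003, 3.5]]
[[1.14, -5.54, 0.0, 0.0, 0.0, 0.003, 3.5], [1.04, -5.1, 0.0, 0.0, 0.0, 0.003, 3.5], [0.84, -4.2, 0.0, 0.0, 0.0, 0.002, 3.5], [0.56, -2.85, 0.0, 0.0, 0.0, 0.001, 3.5], [0.21, -1.05, 0.0, 0.0, 0.0, 0.001, 3.5]]
end [0.59  0.063 0.218]
```

View pics/w3.png

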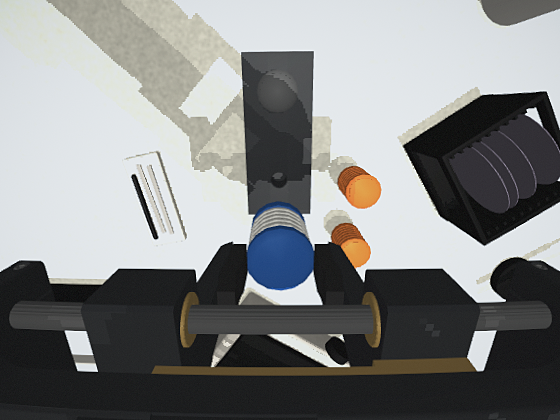

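Call:
arm_command --pt "0.23 -1.05 0 0 0 0.001 3.5" --pt "0.61 -2.84 0 0 0 0.001 3.5" --pt "0.9 -4.18 0 0 0 0.002 3.5" --pt "1.08 -5.09 0 0 0 0.003 3.5" --pt "1.16 -5.54 0 0 0 0.003 3.5"

```text
clock: 5.35
tool_pos: [0.5495, -0.1221, 0.2175]
orientation: [[1.0, -0.011, -0.001], [-0.011, -1.0, 0.001], [-0.001, -0.001, -1.0]]
force: [1.2, -0.4, -0.7]
finger_gap: 0.0372
```

Call:
arm_command --pt "1.14 -5.54 0 0 0 0.003 3.5" --pt "1.04 -5.1 0 0 0 0.003 3.5" --pt "0.84 -4.2 0 0 0 0.002 3.5" --pt "0.56 -2.85 0 0 0 0.001 3.5" --pt "0.21 -1.05 0 0 0 0.001 3.5"

```text
clock: 5.98
tool_pos: [0.5897, 0.0646, 0.2175]
orientation: [[1.0, -0.018, -0.001], [-0.018, -1.0, 0.0], [-0.001, -0.0, -1.0]]
force: [0.0, 0.2, -1.2]
finger_gap: 0.0377
```

Call:
arm_command --pt "0 0 0 0 0 0 3.5" --pt "0 0 0 0 0 0 3.5" --pt "0 0 0 0 0 0 3.5" --pt "0 0 0 0 0 0 3.5" --pt "0 0 0 0 0 0 3.5"

```text
clock: 6.6
tool_pos: [0.5902, 0.0624, 0.2183]
orientation: [[1.0, -0.02, 0.0], [-0.02, -1.0, -0.0], [0.0, 0.0, -1.0]]
force: [0.7, -0.5, -2.5]
finger_gap: 0.0375
```

```bash
python3 - <<'E'
from h import *
s,p,im=cap('wrist','w4'); print(s['tool_pos'],s['orientation'].round(4).tolist(),s['force'],s['finger_gap'])
a=cv2.resize(im[20:220,200:360,::-1],None,fx=3,fy=3,interpolation=cv2.INTER_CUBIC);cv2.imwrite('pics/w4z.png',a)
s,p,im=load('w3');cv2.imwrite('pics/w3z.png',cv2.resize(im[150:210,240:320,::-1],None,fx=8,fy=8,interpolation=cv2.INTER_CUBIC))
cap('scene','s4')
E
```

```text
[0.59015    0.06240368 0.21832388] [[0.9998, -0.0204, 0.0003], [-0.0204, -0.9998, -0.0001], [0.0003, 0.0001, -1.0]] [ 0.7269817  -0.50498365 -2.52603357] 0.03753999113289163
```

View pics/w4.png

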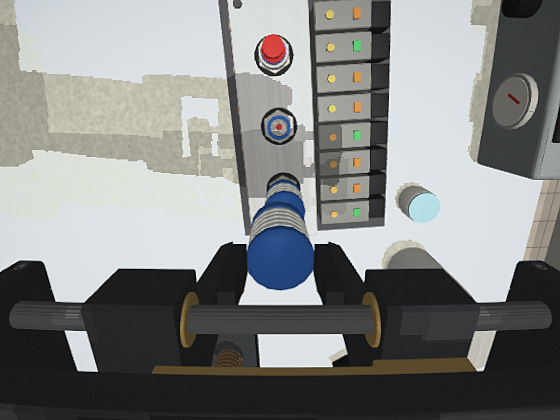

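View pics/w4z.png

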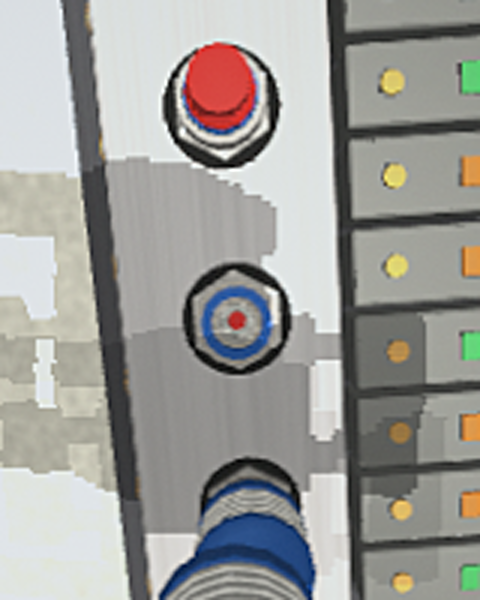

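View pics/w3z.png

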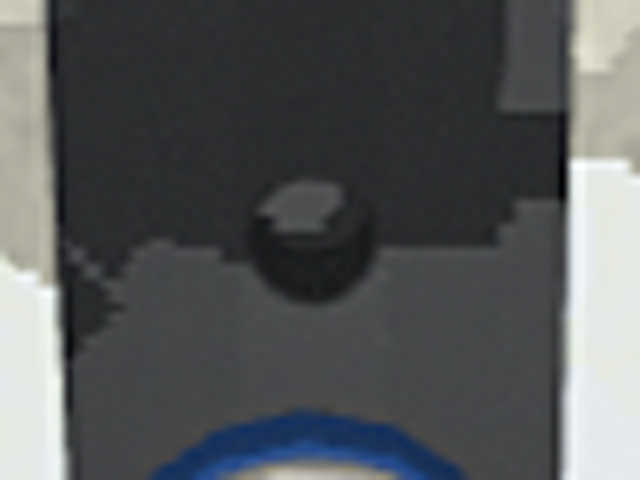

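View pics/s4.png

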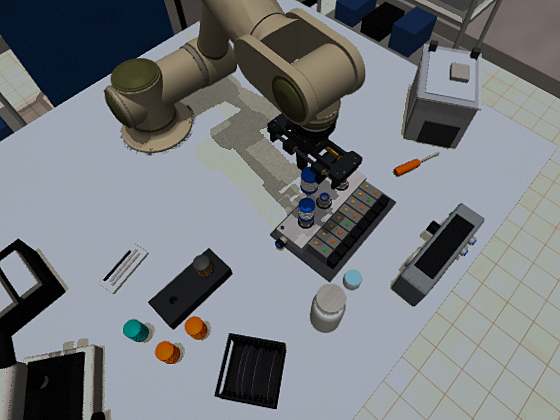

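```bash
python3 - <<'E'
from h import *
s,p,im=load('w3'); h=onz(s,p,(278.7,179.8),.04)
s4,p4,im=load('w4'); 
for z in(.069,.075,.081):
  q=onz(s4,p4,(278.5,127.),z); print(h.round(4),q.round(4),(q-h+[.5092,-.3112,0])[:2].round(4))
hx=onz(s4,p4,(200+237/3-.33,20+318/3-.33),.052); print('hex',hx)
# tilt: left manifold edge dir
a=onz(s4,p4,(200+90/3,20+60/3),.045);b=onz(s4,p4,(200+140/3,20+560/3),.045);d=a-b;print('man yaw',np.arctan2(-d[0],d[1]))
s,p,_=load('w3')
th=np.linspace(0,6.28,90)
def bl(fn):
  s,p,im=load(fn);hsv=cv2.cvtColor(im,cv2.COLOR_RGB2HSV); m=cv2.inRange(hsv,(105,90,40),(125,255,255)); m[:235]=0;m[:,:235]=0;m[:,330:]=0;m[300:]=0
  r=np.where(m.any(1))[0];c=np.where(m.any(0))[0];print(fn,c.min(),c.max(),r.max())
for f in('w3','w4'):bl(f)
print(p4['mount'])
E
```

```text
[ 0.5085 -0.3128  0.04  ] [0.5904 0.1259 0.069 ] [0.5911 0.1275]
[ 0.5085 -0.3128  0.04  ] [0.5905 0.1262 0.075 ] [0.5912 0.1278]
[ 0.5085 -0.3128  0.04  ] [0.5905 0.1265 0.081 ] [0.5912 0.1281]
hex [0.59056245 0.12653389 0.052     ]
man yaw 0.042924219584061604
w3 246 314 289
w4 246 314 289
[[ 9.99999680e-01 -1.15000249e-04 -7.91711957e-04  3.31842121e-04]
 [-3.50415156e-04 -9.52597086e-01 -3.04234563e-01 -7.96097960e-02]
 [-7.19195452e-04  3.04234743e-01 -9.52596821e-01 -1.70264325e-01]
 [ 0.00000000e+00  0.00000000e+00  0.00000000e+00  1.00000000e+00]]
```

Call:
arm_command --pt "0 -0.8 0 0 0 0 3.5" --pt "0 -1.6 0 0 0 0 3.5" --pt "0 -2.0 0 0 0 0 3.5" --pt "0 -1.5 0 0 0 0 3.5" --pt "-0.01 -0.58 0 0 0 0 3.5"

```text
clock: 7.32
tool_pos: [0.5912, 0.1289, 0.2182]
orientation: [[1.0, -0.018, 0.0], [-0.018, -1.0, -0.0], [0.0, 0.0, -1.0]]
force: [-0.6, -1.0, -1.1]
finger_gap: 0.0375
```

Call:
arm_command --pt "0 0 0.6 0 0 0 3.5" --pt "0 0 1.6 0 0 0 3.5" --pt "0 0 2.2 0 0 0 3.5" --pt "0 0 1.6 0 0 0 3.5" --pt "0 0 0.6 0 0 0 3.5"

```text
clock: 7.95
tool_pos: [0.591, 0.1269, 0.1511]
orientation: [[1.0, -0.021, -0.002], [-0.021, -1.0, -0.0], [-0.002, 0.0, -1.0]]
force: [1.0, 0.2, -1.1]
finger_gap: 0.0378
```

Call:
arm_command --pt "0 0 0 0 0 0 3.5" --pt "0 0 0 0 0 0 3.5" --pt "0 0 0 0 0 0 3.5" --pt "0 0 0 0 0 0 3.5" --pt "0 0 0 0 0 0 3.5"

```text
clock: 8.57
tool_pos: [0.5914, 0.1275, 0.1524]
orientation: [[1.0, -0.02, 0.001], [-0.02, -1.0, -0.0], [0.001, 0.0, -1.0]]
force: [0.1, -1.4, -1.2]
finger_gap: 0.0377
```

```bash
python3 - <<'E'
from h import *
s,p,im=cap('scene','s5'); print(s['tool_pos'],s['orientation'].round(4).tolist(),s['force'],s['finger_gap'])
cv2.imwrite('pics/s5z.png',cv2.resize(im[150:260,260:380,::-1],None,fx=5,fy=5,interpolation=cv2.INTER_CUBIC))
s,p,im=cap('top','t5')
cv2.imwrite('pics/t5z.png',cv2.resize(im[140:230,190:300,::-1],None,fx=6,fy=6,interpolation=cv2.INTER_CUBIC))
print(ctrl.sense()['force'])
E
```

```text
[0.59137902 0.12748499 0.15242802] [[0.9998, -0.0199, 0.0005], [-0.0199, -0.9998, -0.0001], [0.0005, 0.0001, -1.0]] [ 0.08599832 -1.37655944 -1.21513146] 0.03767721965489914
[ 0.56491627  0.50919554 -0.53315567]
```

View pics/s5z.png

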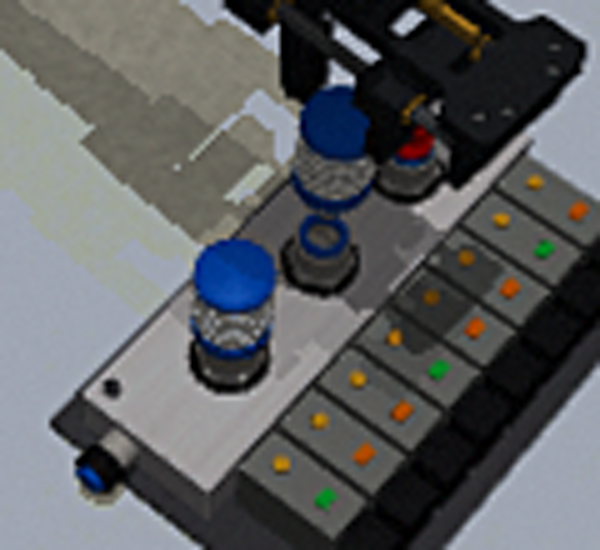

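```bash
python3 - <<'E'
from h import *
s,p,im=load('s5')
hsv=cv2.cvtColor(im,cv2.COLOR_RGB2HSV); m=cv2.inRange(hsv,(105,90,30),(125,255,255))
print(onz(s,p,(327.0,173.2),.1797)-[*s['tool_pos'][:2],0])
for z in(.069,.075,.081): print(z,onz(s,p,(324.6,197.),z)-[*s['tool_pos'][:2],0])
s,p,im=load('s4'); print(s['tool_pos'])
E
```

```text
[ 0.00032287 -0.00543684  0.1797    ]
0.069 [ 0.00027741 -0.00145952  0.069     ]
0.075 [ 0.00236275 -0.00453728  0.075     ]
0.081 [ 0.0044481  -0.00761504  0.081     ]
[0.59014298 0.06248962 0.21831727]
```

View pics/t5z.png

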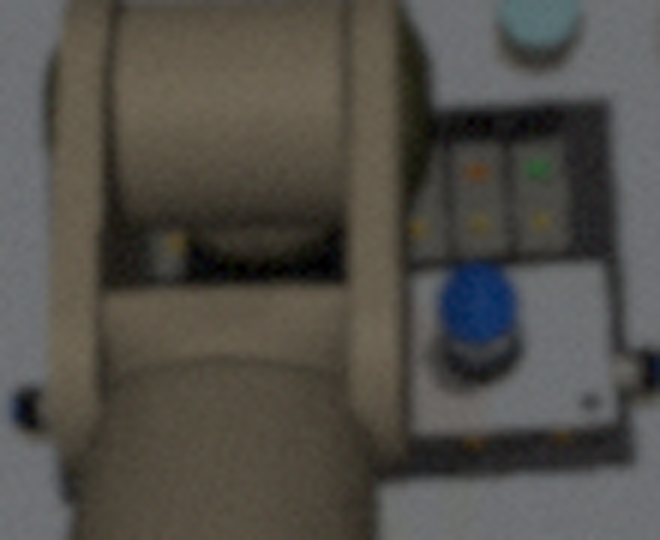

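```bash
python3 - <<'E'
from h import *
s,p,im=load('s5'); x,y=s['tool_pos'][:2]
print(((proj(s,p,[[x,y,z] for z in(.1797,.124,.081,.075,.069,.045)])-[260,150]+.4)*5).round(1))
th=np.linspace(0,6.28,100)
n=(.5951-.0008,.0477)
for z in (.1797,.1242):
  P=(proj(s,p,np.c_[x+.02*np.cos(th),y+.02*np.sin(th),0*th+z])-[260,150]+.4)*5; print(z,P.min(0),P.max(0))
E
```

```text
[[344.1 110.6]
 [334.8 176.4]
 [328.2 222.6]
 [327.3 228.8]
 [326.4 234.9]
 [323.1 258.7]]
0.1797 [301.10380734  75.82715058] [387.15840211 146.24581277]
0.1242 [294.02629662 142.40401003] [375.63493068 210.62038304]
```

Call:
arm_command --pt "0 0 0.2 0 0 0 3.5" --pt "0 0 0.3 0 0 0 3.5" --pt "0 0 0.3 0 0 0 3.5" --pt "0 0 0.3 0 0 0 3.5" --pt "0 0 0.2 0 0 0 3.5"

```text
clock: 9.3
tool_pos: [0.5913, 0.1275, 0.139]
orientation: [[1.0, -0.02, -0.0], [-0.02, -1.0, -0.0], [-0.0, 0.0, -1.0]]
force: [0.1, 0.0, -1.6]
finger_gap: 0.0374
```

Call:
arm_command --pt "0 0 0.1 0 0 0 3.5" --pt "0 0 0.1 0 0 0 3.5" --pt "0 0 0.1 0 0 0 3.5" --pt "0 0 0.1 0 0 0 3.5" --pt "0 0 0.1 0 0 0 3.5"

```text
clock: 9.93
tool_pos: [0.5914, 0.1274, 0.1343]
orientation: [[1.0, -0.02, 0.0], [-0.02, -1.0, -0.0], [0.0, 0.0, -1.0]]
force: [-0.7, -0.3, -1.2]
finger_gap: 0.0375
```

Call:
arm_command --pt "0 0 0.1 0 0 0 3.5" --pt "0 0 0.1 0 0 0 3.5" --pt "0 0 0.1 0 0 0 3.5" --pt "0 0 0.1 0 0 0 3.5" --pt "0 0 0.1 0 0 0 3.5"

```text
clock: 10.55
tool_pos: [0.5914, 0.1275, 0.1292]
orientation: [[1.0, -0.02, 0.0], [-0.02, -1.0, -0.0], [0.0, 0.0, -1.0]]
force: [-0.4, -0.5, -1.0]
finger_gap: 0.0375
```

Call:
arm_command --pt "0 0 0.1 0 0 0 3.5" --pt "0 0 0.1 0 0 0 3.5" --pt "0 0 0.1 0 0 0 3.5" --pt "0 0 0.1 0 0 0 3.5" --pt "0 0 0 0 0 0 3.5"

```text
clock: 11.18
tool_pos: [0.5913, 0.1274, 0.1252]
orientation: [[1.0, -0.02, 0.0], [-0.02, -1.0, -0.0], [0.0, 0.0, -1.0]]
force: [0.0, -0.8, -2.1]
finger_gap: 0.0377
```

```bash
python3 - <<'E'
from h import *
s,p,im=cap('scene','s6'); print(s['tool_pos'],s['force'],s['wrist_torque'])
cv2.imwrite('pics/s6z.png',cv2.resize(im[150:260,260:380,::-1],None,fx=5,fy=5,interpolation=cv2.INTER_CUBIC))
E
```

```text
[0.59134141 0.12744702 0.12520292] [ 0.0388354  -0.8154744  -2.06622069] [-0.02619383 -0.09615273 -0.03957243]
```

View pics/s6z.png

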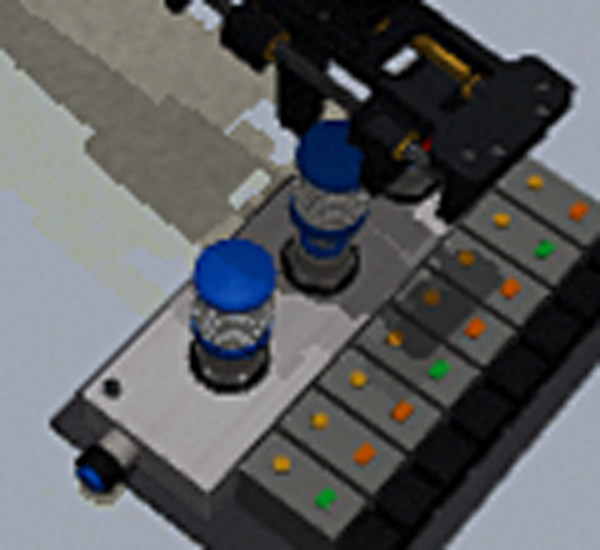

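The held filter at (335,155) in the crop sits squarely over the fitting at (322,262), and there is no side force. I'll keep feeling my way down.

Call:
arm_command --pt "0 0 0.1 0 0 0 3.5" --pt "0 0 0.1 0 0 0 3.5" --pt "0 0 0.1 0 0 0 3.5" --pt "0 0 0 0 0 0 3.5" --pt "0 0 0 0 0 0 3.5"

```text
clock: 11.85
tool_pos: [0.5914, 0.1274, 0.1223]
orientation: [[1.0, -0.02, 0.0], [-0.02, -1.0, -0.0], [0.0, 0.0, -1.0]]
force: [0.5, 0.2, -1.9]
finger_gap: 0.0375
```

Call:
arm_command --pt "0 0 0.1 0 0 0 3.5" --pt "0 0 0.1 0 0 0 3.5" --pt "0 0 0.1 0 0 0 3.5" --pt "0 0 0 0 0 0 3.5" --pt "0 0 0 0 0 0 3.5"

```text
clock: 12.48
tool_pos: [0.5914, 0.1275, 0.1193]
orientation: [[1.0, -0.02, 0.0], [-0.02, -1.0, -0.0], [0.0, 0.0, -1.0]]
force: [0.3, 0.7, -1.5]
finger_gap: 0.0373
```

Call:
arm_command --pt "0 0 0.1 0 0 0 3.5" --pt "0 0 0.1 0 0 0 3.5" --pt "0 0 0.1 0 0 0 3.5" --pt "0 0 0 0 0 0 3.5" --pt "0 0 0 0 0 0 3.5"

```text
clock: 13.1
tool_pos: [0.5918, 0.1274, 0.1168]
orientation: [[1.0, -0.02, 0.002], [-0.02, -1.0, -0.0], [0.002, 0.0, -1.0]]
force: [1.0, 0.4, 4.8]
finger_gap: 0.0375
```

Call:
arm_command --pt "0 0 0.1 0 0 0 3.5" --pt "0 0 0.1 0 0 0 3.5" --pt "0 0 0 0 0 0 3.5" --pt "0 0 0 0 0 0 3.5" --pt "0 0 0 0 0 0 3.5"

```text
clock: 13.72
tool_pos: [0.5915, 0.1274, 0.1142]
orientation: [[1.0, -0.02, 0.001], [-0.02, -1.0, -0.0], [0.001, 0.0, -1.0]]
force: [2.2, 0.6, 1.7]
finger_gap: 0.0377
```

Call:
arm_command --pt "0 0 0.1 0 0 0 3.5" --pt "0 0 0.1 0 0 0 3.5" --pt "0 0 0 0 0 0 3.5" --pt "0 0 0 0 0 0 3.5" --pt "0 0 0 0 0 0 3.5"

```text
clock: 14.35
tool_pos: [0.5914, 0.1274, 0.1121]
orientation: [[1.0, -0.02, 0.0], [-0.02, -1.0, -0.0], [0.0, 0.0, -1.0]]
force: [2.1, -0.0, -1.1]
finger_gap: 0.0375
```

Call:
arm_command --pt "0 0 0.1 0 0 0 3.5" --pt "0 0 0.1 0 0 0 3.5" --pt "0 0 0 0 0 0 3.5" --pt "0 0 0 0 0 0 3.5" --pt "0 0 0 0 0 0 3.5"

```text
clock: 14.98
tool_pos: [0.5915, 0.1274, 0.1104]
orientation: [[1.0, -0.02, 0.001], [-0.02, -1.0, -0.0], [0.001, 0.0, -1.0]]
force: [2.6, -0.3, 1.3]
finger_gap: 0.0376
```

```bash
python3 - <<'E'
from h import *
s,p,im=cap('wrist','w7'); print(s['tool_pos'],s['force'],s['wrist_torque'])
E
```

```text
[0.5914638  0.12744096 0.11040576] [ 2.55574441 -0.28125228  1.32120188] [-0.04757362 -0.77887504  0.04580923]
```

View pics/w7.png

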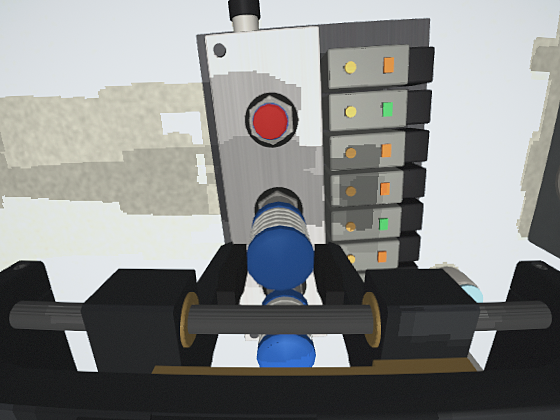

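Call:
arm_command --pt "0.04 0 0.1 0 0 0 3.5" --pt "0.03 0 0.1 0 0 0 3.5" --pt "0 0 0 0 0 0 3.5" --pt "0 0 0 0 0 0 3.5" --pt "0 0 0 0 0 0 3.5"

```text
clock: 15.65
tool_pos: [0.5916, 0.1275, 0.1078]
orientation: [[1.0, -0.02, -0.001], [-0.02, -1.0, -0.0], [-0.001, 0.0, -1.0]]
force: [-0.5, 0.2, -2.9]
finger_gap: 0.0375
```

Call:
arm_command --pt "0 0 0.1 0 0 0 3.5" --pt "0 0 0.1 0 0 0 3.5" --pt "0 0 0 0 0 0 3.5" --pt "0 0 0 0 0 0 3.5" --pt "0 0 0 0 0 0 3.5"

```text
clock: 16.27
tool_pos: [0.5921, 0.1274, 0.1063]
orientation: [[1.0, -0.02, 0.0], [-0.02, -1.0, -0.0], [0.0, 0.0, -1.0]]
force: [-0.6, -0.2, 0.9]
finger_gap: 0.0375
```

Call:
arm_command --pt "0 0 0.05 0 0 0 3.5" --pt "0 0 0.05 0 0 0 3.5" --pt "0 0 0 0 0 0 3.5" --pt "0 0 0 0 0 0 3.5" --pt "0 0 0 0 0 0 3.5"

```text
clock: 16.9
tool_pos: [0.5922, 0.1275, 0.1058]
orientation: [[1.0, -0.02, 0.001], [-0.02, -1.0, -0.0], [0.001, 0.0, -1.0]]
force: [-0.9, 0.3, 4.6]
finger_gap: 0.0378
```

Call:
arm_command --pt "0 0 0.05 0 0 0 3.5" --pt "0 0 0.05 0 0 0 3.5" --pt "0 0 0 0 0 0 3.5" --pt "0 0 0 0 0 0 3.5" --pt "0 0 0 0 0 0 3.5"

```text
clock: 17.52
tool_pos: [0.5925, 0.1275, 0.1056]
orientation: [[1.0, -0.02, 0.002], [-0.02, -1.0, -0.0], [0.002, 0.0, -1.0]]
force: [-1.4, -1.3, 11.0]
finger_gap: 0.0378
```

Call:
arm_command --pt "0 0 0.05 0 0 0 3.5" --pt "0 0 0.05 0 0 0 3.5" --pt "0 0 0 0 0 0 3.5" --pt "0 0 0 0 0 0 3.5" --pt "0 0 0 0 0 0 3.5"

```text
clock: 18.15
tool_pos: [0.5927, 0.1275, 0.1055]
orientation: [[1.0, -0.02, 0.003], [-0.02, -1.0, -0.0], [0.003, -0.0, -1.0]]
force: [-3.5, 0.5, 16.5]
finger_gap: 0.0376
```

Call:
arm_command --pt "0 0 -0.1 0 0 0 3.5" --pt "0 0 -0.1 0 0 0 3.5" --pt "0 0 -0.1 0 0 0 3.5" --pt "0 0 -0.1 0 0 0 3.5" --pt "0 0 0 0 0 0 3.5"

```text
clock: 18.77
tool_pos: [0.5921, 0.1274, 0.1071]
orientation: [[1.0, -0.02, 0.0], [-0.02, -1.0, -0.0], [0.0, 0.0, -1.0]]
force: [0.2, 0.2, 1.3]
finger_gap: 0.0378
```

Call:
arm_command --pt "0 0 -0.05 0 0 0 3.5" --pt "0 0 -0.05 0 0 0 3.5" --pt "0 0 -0.05 0 0 0 3.5" --pt "0 0 0 0 0 0 3.5" --pt "0 0 0 0 0 0 3.5"

```text
clock: 19.4
tool_pos: [0.5918, 0.1274, 0.1082]
orientation: [[1.0, -0.02, -0.001], [-0.02, -1.0, -0.0], [-0.001, 0.0, -1.0]]
force: [1.1, 0.1, -8.9]
finger_gap: 0.0373
```

Call:
arm_command --pt "0 0 -0.03 0 0 0 3.5" --pt "0 0 -0.03 0 0 0 3.5" --pt "0 0 0 0 0 0 3.5" --pt "0 0 0 0 0 0 3.5" --pt "0 0 0 0 0 0 3.5"

```text
clock: 20.02
tool_pos: [0.5916, 0.1274, 0.1085]
orientation: [[1.0, -0.02, -0.002], [-0.02, -1.0, -0.0], [-0.002, 0.0, -1.0]]
force: [3.0, -0.2, -21.8]
finger_gap: 0.0377
```

Call:
arm_command --pt "0 0 0.05 0 0 0 3.5" --pt "0 0 0 0 0 0 3.5" --pt "0 0 0 0 0 0 3.5" --pt "0 0 0 0 0 0 3.5" --pt "0 0 0 0 0 0 3.5"

```text
clock: 20.65
tool_pos: [0.5918, 0.1274, 0.1086]
orientation: [[1.0, -0.02, -0.001], [-0.02, -1.0, -0.0], [-0.001, 0.0, -1.0]]
force: [-0.2, 0.9, -23.3]
finger_gap: 0.0376
```

```bash
python3 - <<'E'
from h import *
s,p,im=cap('scene','s8'); print(s['tool_pos'],s['force'],s['wrist_torque'])
cv2.imwrite('pics/s8z.png',cv2.resize(im[150:260,260:380,::-1],None,fx=5,fy=5,interpolation=cv2.INTER_CUBIC))
E
```

```text
[0.59178388 0.12743943 0.10862665] [ -0.22264196   0.92763115 -23.27159917] [ 0.00806464 -0.32685508  0.01063343]
```

View pics/s8z.png

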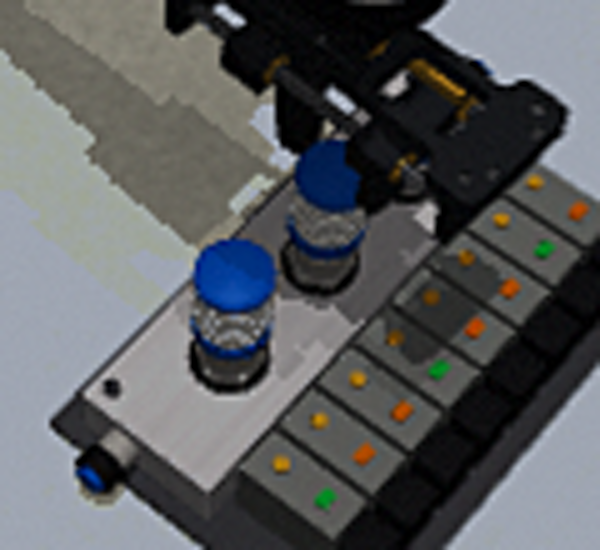

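Call:
arm_command --pt "0 0 0.05 0 0 0 3.5" --pt "0 0 0.04 0 0 0 3.5" --pt "0 0 0 0 0 0 3.5" --pt "0 0 0 0 0 0 3.5" --pt "0 0 0 0 0 0 3.5"

```text
clock: 21.32
tool_pos: [0.5922, 0.1275, 0.1084]
orientation: [[1.0, -0.02, 0.001], [-0.02, -1.0, -0.0], [0.001, 0.0, -1.0]]
force: [-1.2, 0.4, -15.1]
finger_gap: 0.0375
```

Call:
arm_command --pt "0 0 0 0 0 0 3.5" --pt "0 0 0 0 0 0 3.5" --pt "0 0 0 0 0 0 3.5" --pt "0 0 0 0 0 0 3.5" --pt "0 0 0 0 0 0 3.5"

```text
clock: 21.95
tool_pos: [0.5922, 0.1274, 0.1082]
orientation: [[1.0, -0.02, 0.001], [-0.02, -1.0, -0.0], [0.001, 0.0, -1.0]]
force: [-1.7, -0.4, -12.0]
finger_gap: 0.0374
```

Call:
arm_command --pt "0 0 0.05 0 0 0 3.5" --pt "0 0 0.05 0 0 0 3.5" --pt "0 0 0 0 0 0 3.5" --pt "0 0 0 0 0 0 3.5" --pt "0 0 0 0 0 0 3.5"

```text
clock: 22.58
tool_pos: [0.5926, 0.1274, 0.1077]
orientation: [[1.0, -0.02, 0.002], [-0.02, -1.0, -0.0], [0.002, 0.0, -1.0]]
force: [-0.5, -0.2, 0.9]
finger_gap: 0.0376
```

Call:
arm_command --pt "0 0 0 0 0 0 3.5" --pt "0 0 0 0 0 0 3.5" --pt "0 0 0 0 0 0 3.5" --pt "0 0 0 0 0 0 3.5" --pt "0 0 0 0 0 0 3.5"

```text
clock: 23.2
tool_pos: [0.5923, 0.1274, 0.1071]
orientation: [[1.0, -0.02, 0.001], [-0.02, -1.0, -0.0], [0.001, 0.0, -1.0]]
force: [-0.1, -0.4, 1.1]
finger_gap: 0.0374
```

Call:
arm_command --pt "0 0 0 0 0 0 4.2" --pt "0 0 0 0 0 0 4.8" --pt "0 0 0 0 0 0 5.6" --pt "0 0 0 0 0 0 6.4" --pt "0 0 0 0 0 0 6.4"

```text
clock: 23.82
tool_pos: [0.5921, 0.1274, 0.107]
orientation: [[1.0, -0.02, 0.0], [-0.02, -1.0, -0.0], [0.0, 0.0, -1.0]]
force: [0.5, 0.0, -1.2]
finger_gap: 0.0643
```

```bash
python3 - <<'E'
from h import *
s,p,im=cap('wrist','w9'); print(s['tool_pos'],s['force'],s['wrist_torque'],s['finger_gap'])
E
```

```text
[0.59206201 0.12740544 0.10697956] [ 0.50533877  0.02861543 -1.18197571] [-0.03500332 -0.08677346  0.00765772] 0.06432480012628067
```

View pics/w9.png

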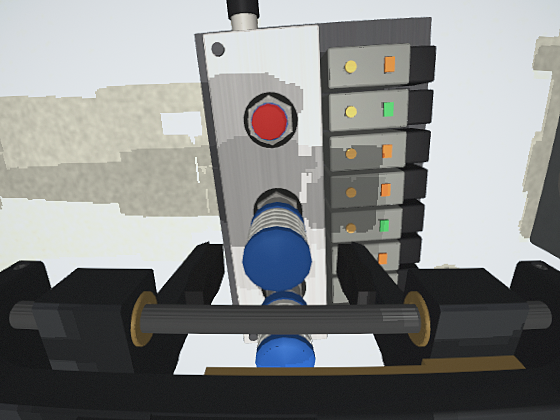

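The filter stays put between the open fingers, with its top at (277,258). I'll retreat straight up.

Call:
arm_command --pt "0 0 -0.4 0 0 0 6.4" --pt "0 0 -1.2 0 0 0 6.4" --pt "0 0 -2.0 0 0 0 6.4" --pt "0 0 -2.6 0 0 0 6.4" --pt "0 0 -2.8 0 0 0 6.4"

```text
clock: 24.5
tool_pos: [0.592, 0.1274, 0.1987]
orientation: [[1.0, -0.02, 0.001], [-0.02, -1.0, -0.0], [0.001, 0.0, -1.0]]
force: [1.0, 0.2, 0.4]
finger_gap: 0.0637
```

Call:
arm_command --pt "0 0 -2.4 0 0 0 6.4" --pt "0 3.0 -1.0 0 0 0 6.4" --pt "0 4.0 0 0 0 0 6.4" --pt "0 3.0 0 0 0 0 6.4" --pt "0 0 0 0 0 0 6.4"

```text
clock: 25.12
tool_pos: [0.5901, 0.0259, 0.2319]
orientation: [[1.0, -0.023, 0.001], [-0.023, -1.0, -0.0], [0.001, 0.0, -1.0]]
force: [-0.3, 0.2, -0.5]
finger_gap: 0.0639
```

Call:
arm_command --pt "-3 0 -1 0 0 0 6.4" --pt "-4 0 -2 0 0 0 6.4" --pt "-3 0 -1 0 0 0 6.4" --pt "0 0 0 0 0 0 6.4" --pt "0 0 0 0 0 0 6.4"

```text
clock: 25.75
tool_pos: [0.4905, 0.03, 0.2711]
orientation: [[1.0, -0.019, 0.001], [-0.019, -1.0, -0.0], [0.001, 0.0, -1.0]]
force: [0.3, -0.6, -0.6]
finger_gap: 0.064
```

```bash
python3 - <<'E'
from h import *
s,p,im=cap('scene','s10'); print(s['clock'],s['tool_pos'],s['force'],s['finger_gap'])
a=cv2.resize(im[160:260,270:380,::-1],None,fx=6,fy=6,interpolation=cv2.INTER_CUBIC);cv2.imwrite('pics/s10z.png',a)
s,p,im=cap('wrist','w10')
E
```

```text
25.75 [0.49052083 0.02995182 0.27106738] [ 0.34323243 -0.62281821 -0.56840888] 0.0639517022278693
```

View pics/s10z.png

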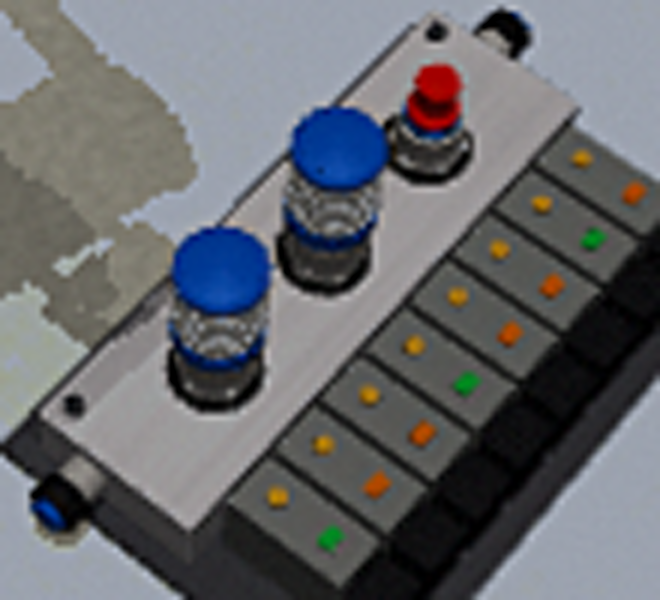

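View pics/w10.png

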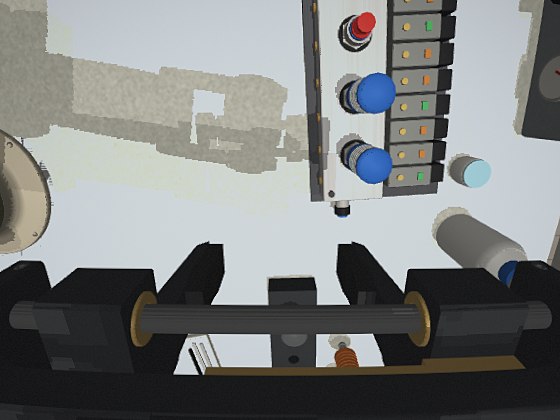

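View pics/s10.png

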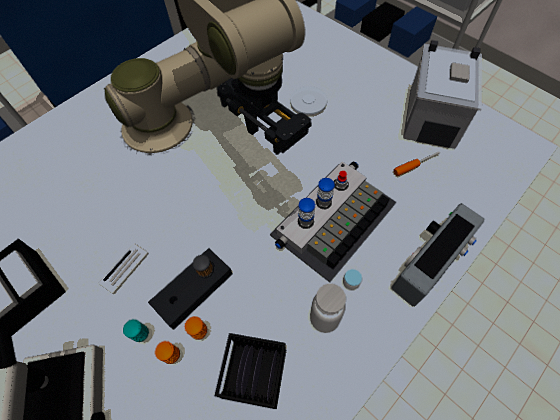

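The filter stands upright in the middle fitting at scene (326,190), parallel to its fitted neighbour at (306,210). Everything else is where it was, so I'm handing the job in.

```bash
python3 -c "
from plant import order,ctrl
print(ctrl.sense()['clock']); print(order.job_done())"
```

```text
25.85
the job is handed in; nothing more can be done
None
```

The fresh filter is locked into the open middle fitting and standing upright. I handed the job in at 25.9 s.

- **Insertion:** The stem met the jaws with the TCP at about z = 0.117 m and slid on lightly. It stopped hard at about 0.1055 m, where I pressed with roughly 18 N. That is about 11 mm past the jaws, which fits the tube stop.
- **Pull test:** The filter came up about 2–3 mm and then held hard. The pull overshot the requested 10 N, reaching about 22 N for around a second, still below the 40 N limit. I then eased it to about 10 N, where it still held. After that I unloaded it, opened the fingers and backed off.
- **Last checks:** The final pictures show the filter upright and parallel to its fitted neighbour. The spent filter and the bystanders look unmoved. After release the top of the filter appeared about 1.5 mm to one side in the wrist view, which I put down to play in the fitting.
- **Not measured directly:** I could not read the collar or valve positions. "Home" and "locked" rest on the forces and travel above.

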